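# Load a fresh cell into the spring-loaded charging dock

### The arm

A 6-joint arm with a two-finger parallel gripper is mounted at the origin on the work surface. World frame = base frame: x ahead of the robot, y to its left, z up, the work surface at z = 0. Lengths are in m, angles in rad, forces in N, time in s.
With the tool pointing down it reaches from about 0.275 to 1 m from the base axis. Payload 8.4 kg.
Tool frame: the origin (TCP) lies on the centre line of the jaws, within the pads' length; the fingertips stand 17 mm ahead of it and the grasp point (between the pads) lies 2 mm behind it (bot.tcp_to_tips is the z of the fingertips in the tool frame, in m); z points along the fingers, y is the line along which they close (so a half turn about z gives the same grasp; the last joint's range is limited). The gripper opens to 85 mm and grips with 20 to 120 N. Pads are 22 mm wide; open, the fingers measure 114 mm over their backs; the gripper's body (76 mm by 85 mm) begins 54 mm behind the grasp point. The pads swing forward as they close: fully open they stand 13 mm farther back than shut.
Start: joints at [-1.288, 0.353, 1.633, -0, 1.155, -0.002], TCP at [0.176, -0.6, 0.248] pointing down, gripper open.
Joint ranges: [-2.63, 2.63], [-0.92, 2.1], [0.06, 2.66], [-1.3, 4.44], [0, 2.69], [-3.02, 3.02]. Speed limits (rad/s): [2.22, 2.22, 2.79, 3.14, 3.14, 3.14].

### API

Orientations are given as a unit quaternion [x, y, z, w].
In Python, from workcell import bot, hand, kinematics, get_obs, vision, hand_in gives the robot as it stands. The module is installed in compiled form; this text tells all that it offers. Calls block until the motion is done:
- bot.reach(position, orientation): joint-space move of the TCP to a pose.
- bot.servo_line(position, ori=None, velocity=0.15): straight line of the TCP; ori=None keeps the orientation; velocity is the mean speed in m/s.
- bot.goto_joints(angles): joint-space move.
- hand.move_gripper(opening, strength=None): finger opening in m; strength is the grip in N (None keeps the last); returns when the fingers have stopped.
- bot.dwell(seconds).
- kinematics.solve_ik(position, orientation): joint angles nearest the present ones, or None.
- get_obs(): the state.
- vision.read_camera(name): name is "scene" or "top"; returns a dict with "frame" (400x640x3 uint8, red, green, blue), "intrinsics" (3x3 intrinsics, pixels), "dist" ([k1, k2, p1, p2, k3] as OpenCV has them; the pictures are not rectified), "view" (4x4, takes a point from world to camera coordinates). Camera axes: x right, y down, z forward; pixel columns grow to the right and rows downward; lengths in m; the calibration is good to about 2 mm. A picture is of the moment at which its call begins. There is no depth.
A pose or a line that the arm cannot do raises bot.IKError and nothing moves.
- hand_in(): hands the job in; it is judged then, once.
The state is a dict: "time_s": time; "joint_pos": joint angles; "joint_vel": joint speeds; "joint_efforts": joint torques, N m; "position": TCP position; "orientation": TCP orientation; "wrist_force": force on the tool from outside, world axes, zero at the start; "ft_torque": the same for the moment, N m; "gripper_width": finger opening in m; "grip_force": force on a finger pad.
Only numpy, scipy, OpenCV 4.12 (cv2) and the standard library are available. Lean on these libraries where they do the work, as an engineer would, in place of code of your own. Each camera call takes 0.05 s, during which the arm holds its last target. There are 200 camera calls.

### The job

Switch the charging dock off at its red lever, then take the green cell from its stand and load it into the dock: press its flat end back against the spring plate, roll the brass-button end down past the yellow lip, and leave it lying level in the saddles, caught under the lip with the button against the fixed contact. Then switch the lever fully on again. Leave the orange cell in its stand, and the screwdriver and the jar where they are.

Things in the scene. Friction and masses are not known exactly. Their poses are not given: they have to be found in the camera images.
- dock: Black charging dock fixed to the bench. Origin on the bench top, under the line along which a loaded cell lies; +x runs along that line from spring to fixed contact, roughly the robot's left; +z up (dock numbers are mm in this frame). Base plate x -132 to 82, y +-45, 14 high. Spring housing x -126 to -94, y +-28, up to z 70.
- dock_seat (a point): Middle of the cell's place, at dock x -4, y 0, z 46: where the middle of a loaded cell's 120 mm body lies. It rests in two grey 45-degree V saddles, each 8 long, at dock x -46 and 38, reaching y +-26 and up to z 45; between them the space is open down to the base plate (z 14).
- switch_hinge (a point): Hinge of the lever, axis along dock y, at dock x -20, y -105, z 50. It stands on the dock's -y side on a black pod x -70 to 30, y -140 to -70, 28 high, with a smaller grey block on it x -55 to 15, y -130 to -80, up to z 53 (its pivot drum, 26 mm diameter, to z 63).
- plunger_face (a point): Centre of the steel spring plate's face, a disc of 34 mm diameter looking to dock +x, at dock y 0, z 46; at x -56 when nothing presses it. A loaded cell pushes it about 8 mm back (123 mm cell, 115 mm gap); to pass the lip it has to be some 19 to 21 mm back.
- plunger (a joint): How far the spring plate is pressed back along dock -x, in m: 0 free to 0.028 fully back. The spring pushes with 3 N at 0, rising by 0.5 N per mm (7 N at 8 mm, 13 N at 20 mm).
- dock_contact (a point): Centre of the brass fixed contact, at dock x 59, y 0, z 46, on a black wall (inner face x 59, y +-25, up to z 66); the cell's button ends up against it.
- dock_lip (a point): Middle of the upper inner edge of the yellow retaining lip, dock x 51, y 0, z 70. The lip overhangs 8 mm in from the contact wall (x 51), y +-15, z 64 to 70; a loaded cell's top is 2 mm below it.
- switch (a joint): Angle of the red-knobbed toggle lever in rad: 0 is off (leaning to dock -x), 1.0 fully on (leaning to dock +x), with a stop at each end; it stays where it is left and swings with light friction (about 1 N at the knob).
- switch_tip (a point): Centre of the lever's red ball knob, 26 mm diameter, 70 mm from the hinge: at dock y -105; x -54, z 111 when off; x 14, z 111 when fully on; x -20, z 120 when upright.
- fresh: Green cell, white band near its button end: cylinder 32 mm diameter, 120 long, plus a brass button (16 diameter, 3 long) on one end; about 0.25 kg. Origin on the axis at the middle of the 120 mm body; +x towards the button (it may be turned about its axis). Starts level in a grey stand, axis 36 mm above the bench, button end towards the robot's left (+y).
- fresh_button (a point): Tip of the green cell's brass button, on the axis, 63 mm from the cell's origin.
- fresh_flat (a point): Centre of the green cell's flat end, on the axis, 60 mm from the cell's origin.
- spent: Orange cell with a black band, same shape, size and frame as the green cell, in the other stand; to be left alone.
- stand_a: Grey stand fixed to the bench holding the green cell: foot 110 x 56 mm, 8 high, two V saddles 8 mm long at 42 mm either side of its middle, up to 26 mm either side of the cell's axis and 35 mm high; open between them. Origin: underside centre.
- stand_b: Same kind of stand, holding the orange cell.
- driver: Blue-handled screwdriver, 190 mm long, lying on the bench; leave alone.
- jar: Jar with black cap, 60 mm diameter, 75 mm high, origin at its underside; leave alone.
Not all that is in view belongs to the job. Of the things shaped like the fresh, the green one is meant.

How it is judged:
By the outcome, as a careful person would: the job done as asked, in the order asked, and still so for the second after the job is handed in, with the robot touching nothing.
It also fails if it takes over 51 s, if anything falls off the work surface, if the arm or the gripper's body presses on something with over 40 N, if the wrist force passes 120 N, or if a joint passes its speed limit or range.

## Working session

There is one attempt and no reset: what is moved stays moved. The work goes in short steps, each a Python script; the robot and the scene stay as the last script left them, time stands still between calls to the robot, and variables do not carry over. Pictures are saved under pics/ and viewed, at most 10 in all, crops included, and the job is handed in when it is done.

```bash
mkdir -p pics
python3 - <<'E'
from workcell import bot, hand, kinematics, get_obs, vision
import cv2,numpy as np
for n in("scene","top"):
    c=vision.read_camera(n); cv2.imwrite(f"pics/{n}0.png",c["frame"][:,:,::-1])
    np.savez(f"{n}0.npz",**{k:np.array(v) for k,v in c.items()})
    print(n,np.round(c["intrinsics"],1).tolist(),c["dist"],np.round(c["view"],3).tolist())
o=get_obs();print(o)
E
```

```text
scene [[484.5, 0.0, 321.5], [0.0, 484.5, 200.0], [0.0, 0.0, 1.0]] [0.00117543 0.         0.         0.         0.        ] [[-0.627, 0.779, 0.009, 0.249], [0.593, 0.485, -0.642, -0.325], [-0.505, -0.397, -0.766, 1.696], [0.0, 0.0, 0.0, 1.0]]
top [[420.7, 0.0, 325.7], [0.0, 420.7, 200.7], [0.0, 0.0, 1.0]] [-0.02878787  0.          0.          0.          0.        ] [[-0.011, -1.0, -0.011, 0.151], [-0.982, 0.013, -0.189, 0.55], [0.189, 0.009, -0.982, 0.885], [0.0, 0.0, 0.0, 1.0]]
{'time_s': 0.1, 'joint_pos': array([-1.28838232e+00,  3.53568155e-01,  1.63405697e+00, -4.29304612e-05,
        1.15516113e+00, -2.41467364e-03]), 'joint_vel': array([ 6.37253952e-05, -1.35747398e-04, -2.50634583e-03, -3.18914530e-04,
        1.14106010e-03, -1.41136617e-03]), 'joint_efforts': array([-1.84308637e-04, -6.06355906e+01, -3.42818141e+01, -1.07921519e-04,
        3.89302644e-03,  1.82717201e-05]), 'position': array([ 0.17549046, -0.59944879,  0.24764463]), 'orientation': array([ 9.89874798e-01,  1.41941987e-01, -1.02719433e-04, -5.88220497e-04]), 'wrist_force': array([-0.12896382, -0.17257756,  0.52048915]), 'ft_torque': array([-0.08904679, -0.00193984, -0.02259604]), 'grip_force': 0.0, 'gripper_width': 0.08541920163240578}
```

View pics/top0.png

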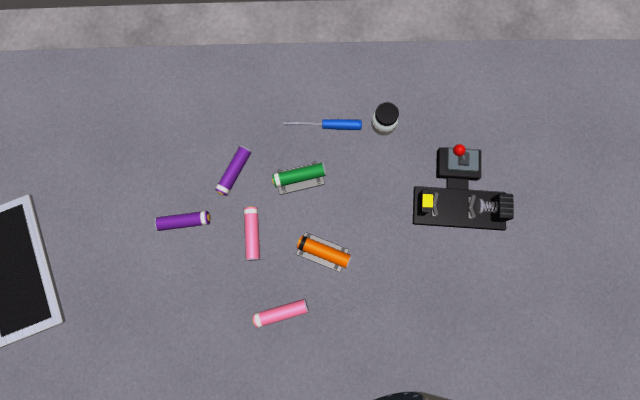

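View pics/scene0.png

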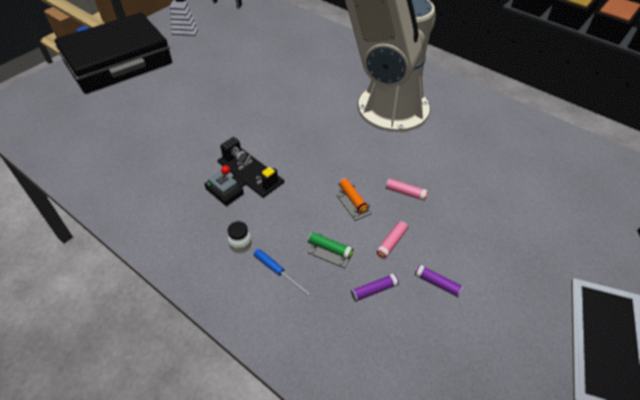

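Top view: the green cylinder is at (300,176), the orange one at (324,252), two purple at (233,170) and (183,220), and two pink at (251,233) and (280,313). The green one in the stand, with its white band to the left (+y), is the one meant. The dock is at about (462,207), with the lip at (428,201) and the red knob at (459,150). Next I'll measure these and confirm with a crop.

```bash
cat > h.py <<'E'
import numpy as np,cv2
def load(n): return dict(np.load(n+".npz"))
def ray(c,uv):
    p=cv2.undistortPoints(np.array(uv,float).reshape(-1,1,2),c["intrinsics"],c["dist"]).reshape(-1,2)
    R=c["view"][:3,:3];t=c["view"][:3,3]
    return -R.T@t,np.c_[p,np.ones(len(p))]@R
def plane(c,uv,z):
    o,d=ray(c,uv); return o+d*((z-o[2])/d[:,2])[:,None]
def tri(ca,a,cb,b):
    o1,d1=ray(ca,a);o2,d2=ray(cb,b);A=np.c_[d1[0],-d2[0]]
    s=np.linalg.lstsq(A,o2-o1,rcond=None)[0];p,q=o1+s[0]*d1[0],o2+s[1]*d2[0]
    return (p+q)/2,np.linalg.norm(p-q)
def mask(c,lo,hi,roi=None):
    m=cv2.inRange(cv2.cvtColor(c["frame"],cv2.COLOR_RGB2HSV),lo,hi)
    if roi: z=np.zeros_like(m);x0,y0,x1,y1=roi;z[y0:y1,x0:x1]=m[y0:y1,x0:x1];m=z
    return m
def big(m):
    return max(cv2.findContours(m,cv2.RETR_EXTERNAL,cv2.CHAIN_APPROX_NONE)[0],key=cv2.contourArea)
def cen(m):
    k=cv2.moments(m,True);return [k["m10"]/k["m00"],k["m01"]/k["m00"]]
E
python3 - <<'E'
from h import *
T,S=load("top0"),load("scene0")
np.set_printoptions(precision=4,suppress=True)
print("cams",ray(T,[[0,0]])[0],ray(S,[[0,0]])[0])
RED=((0,150,80),(6,255,255));Y=((25,150,120),(35,255,255));G=((50,120,30),(80,255,255))
rt,rs=cen(mask(T,*RED,(430,130,490,180))),cen(mask(S,*RED,(200,150,245,200)))
print("knob",rt,rs,tri(T,rt,S,rs))
for n,c,roi in(("T",T,(410,185,450,220)),("S",S,(250,160,290,190))):
    b=cv2.minAreaRect(big(mask(c,*Y,roi)));print("lip",n,b);print(plane(c,cv2.boxPoints(b),.07))
yt,ys=cen(mask(T,*Y,(410,185,450,220))),cen(mask(S,*Y,(250,160,290,190)))
print("lip tri",tri(T,yt,S,ys))
for n,c,roi in(("T",T,(260,150,340,200)),("S",S,(300,220,360,270))):
    b=cv2.minAreaRect(big(mask(c,*G,roi)));bp=cv2.boxPoints(b);print("green",n,b);print(plane(c,bp,.036))
d=mask(T,(0,0,0),(180,255,42),(405,140,525,240));ct=big(d);b=cv2.minAreaRect(ct);print("dock",b);
ap=cv2.approxPolyDP(ct,2.5,True).reshape(-1,2);print(np.c_[ap,plane(T,ap,.014)])
f=T["frame"][:,:,::-1];a=cv2.resize(f[130:240,255:345],None,fx=4,fy=4,interpolation=2);e=cv2.resize(f[130:240,405:520],None,fx=4,fy=4,interpolation=2)
cv2.imwrite("pics/crop1.png",np.hstack([a,e])[:, :800] if a.shape[1]+e.shape[1]>800 else np.hstack([a,e]))
E
```

```text
cams [0.3741 0.1356 0.9748] [1.2054 0.6368 1.0887]
knob [458.93, 149.84] [225.25862068965517, 168.8793103448276] (array([ 0.6458, -0.1415,  0.1173]), np.float64(0.001353950657338799))
lip T ((427.0, 200.5), (13.0, 10.0), 90.0)
[[ 0.5604 -0.0676  0.07  ]
 [ 0.5601 -0.0896  0.07  ]
 [ 0.5311 -0.0879  0.07  ]
 [ 0.5314 -0.066   0.07  ]]
lip S ((267.80767822265625, 171.4615478515625), (7.765803337097168, 11.371355056762695), 56.3099365234375)
[[ 0.5606 -0.0937  0.07  ]
 [ 0.5248 -0.0897  0.07  ]
 [ 0.536  -0.0626  0.07  ]
 [ 0.5713 -0.0668  0.07  ]]
lip tri (array([ 0.5469, -0.0799,  0.0667]), np.float64(0.0004869104927055039))
green T ((301.2719421386719, 174.05508422851562), (13.10634994506836, 44.21297836303711), 76.4295654296875)
[[0.6217 0.2529 0.036 ]
 [0.645  0.1535 0.036 ]
 [0.6145 0.1467 0.036 ]
 [0.5915 0.2455 0.036 ]]
green S ((326.7586669921875, 243.6034698486328), (36.767677307128906, 10.584635734558105), 21.801410675048828)
[[0.6467 0.1533 0.036 ]
 [0.6154 0.1409 0.036 ]
 [0.5929 0.2387 0.036 ]
 [0.6239 0.2494 0.036 ]]
dock ((499.0, 207.0), (30.0, 26.0), 90.0)
[[489.     192.       0.5746  -0.2371   0.014 ]
 [491.     197.       0.5626  -0.2408   0.014 ]
 [486.     198.       0.5604  -0.2289   0.014 ]
 [495.     206.       0.5412  -0.2483   0.014 ]
 [495.     202.       0.5506  -0.2491   0.014 ]
 [498.     203.       0.5482  -0.2559   0.014 ]
 [497.     210.       0.5317  -0.2521   0.014 ]
 [490.     213.       0.5249  -0.2352   0.014 ]
 [490.     220.       0.5086  -0.2339   0.014 ]
 [502.     222.       0.5036  -0.2613   0.014 ]
 [512.     218.       0.5125  -0.2853   0.014 ]
 [499.     216.       0.5176  -0.2555   0.014 ]
 [499.     195.       0.5671  -0.26     0.014 ]
 [512.     195.       0.5667  -0.2905   0.014 ]
 [493.     193.       0.5721  -0.2463   0.014 ]
 [492.     196.       0.565   -0.2433   0.014 ]]
```

View pics/crop1.png

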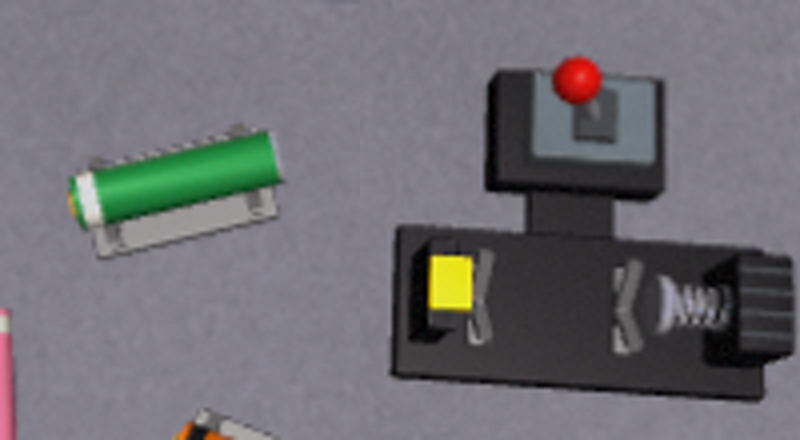

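Run:
```python
from h import *
T=load("top0");np.set_printoptions(precision=4,suppress=True)
g=cv2.cvtColor(T["frame"],cv2.COLOR_RGB2GRAY).astype(float)
# subpixel edge positions of base: left short edge (rows), top edge left part, bottom edge
def edge(line):  # strongest step, subpixel by centroid of gradient
    d=np.abs(np.diff(line));i=d.argmax();s=slice(max(i-1,0),i+2);return (np.arange(len(d))[s]*d[s]).sum()/d[s].sum()+.5
L=[(407+edge(g[r,407:419]),r) for r in range(192,221,3)]
B=[(c,218+edge(g[218:236,c])) for c in range(418,504,6)]
U=[(c,181+edge(g[181:194,c])) for c in list(range(418,434,3))+list(range(464,484,4))]
fit={}
for n,e,z in(("L",L,.014),("B",B,.014),("U",U,.014)):
    P=plane(T,e,z)[:,:2];m=np.median(P,0)
    vx,vy,x0,y0=cv2.fitLine(P.astype(np.float32),cv2.DIST_HUBER,0,.001,.001).ravel();fit[n]=(vx,vy,x0,y0)
    print(n,np.degrees(np.arctan2(vy,vx)),x0,y0, np.abs((P-[x0,y0])@[-vy,vx]).max())
g2=plane(T,np.array(cv2.boxPoints(((301.27,174.06),(13.1,44.2),76.43))),.036)
# green flat/axis: estimate by tri-less centreline
```

```text
L -4.025142 0.5450932 -0.05702205 0.0002881034877858482
B 85.3544 0.49265194 -0.16470827 0.0008255358252967574
U 85.34814 0.58600086 -0.14256033 0.0006821232507125877
```

The crop confirms it: green cell, white band and brass button at left, in its stand. The dock fit also checks out: plate width is 89 mm (90 given), and lip centre and knob y agree within 2 mm. The knob leans to dock +x, so the dock is on. I'll push the lever off first.

```bash
cat > m.py <<'E'
from workcell import bot, hand, kinematics, get_obs, vision, hand_in
import numpy as np
from scipy.spatial.transform import Rotation as Ro
O=np.array([.5414,-.1416,0]);A=np.radians(85.4)
D=np.array([[np.cos(A),-np.sin(A),0],[np.sin(A),np.cos(A),0],[0,0,1]])
def W(x,y,z): return O+D@np.array([x,y,z])/1000
def ori(az,tilt=0):  # tool x along az raised by tilt, z down
    return (Ro.from_euler("z",az)*Ro.from_euler("y",-tilt)*Ro.from_euler("x",np.pi)).as_quat()
def fd():  # wrist force in dock axes
    return D.T@get_obs()["wrist_force"]
def cell(p,zf,th): # tool pose for held cell: plate x p, flat centre height zf (mm), tilt deg
    t=np.radians(th);s,c=np.sin(t),np.cos(t)
    u=np.array([c,0,s]);a=np.array([s,0,-c])
    q=np.array([p+16*s,0,zf])+60*u+2*a
    return W(*q),ori(A,t)
np.set_printoptions(precision=3,suppress=True)
E
python3 - <<'E'
from m import *
hand.move_gripper(0.0,40)
bot.reach(W(52,-105,160),ori(A)); print(get_obs()["joint_pos"])
bot.servo_line(W(52,-105,114)); f0=fd()
bot.servo_line(W(-24,-105,114)); print(fd()-f0)
for x in range(-26,-40,-2):
    bot.servo_line(W(x,-105,114),velocity=.04); bot.dwell(.1);f=fd()-f0;print(x,f)
    if f[0]>7:break
bot.servo_line(W(x+10,-105,114)); bot.servo_line(W(x+10,-105,170),velocity=.3)
print(get_obs()["time_s"])
# cell grasp
v=np.array([-.0232,.0991]);az=np.arctan2(v[1],v[0]);c=[.6165,.2066]
hand.move_gripper(.085)
bot.reach([*c,.13],ori(az)); o=get_obs();print(o["time_s"],o["joint_pos"])
import cv2
for n in("scene","top"):
    k=vision.read_camera(n);np.savez(n+"1.npz",**{a:np.array(b) for a,b in k.items()})
a=np.load("top1.npz")["frame"][120:240,250:520,::-1];b=np.load("scene1.npz")["frame"][120:280,190:370,::-1]
b=cv2.resize(b,(270,240));a=cv2.resize(a,(540,240));cv2.imwrite("pics/s1.png",np.ascontiguousarray(np.hstack([a,b])[:,:800]))
E
```

```text
[-0.154  0.49   1.633 -0.     1.018 -0.072]
[ 0.614 -0.441  0.63 ]
-26 [ 0.973 -0.252 -0.018]
-28 [ 1.724 -0.85  -0.316]
-30 [ 1.263 -0.379 -0.387]
-32 [5.205 0.19  0.646]
-34 [13.229  0.309  0.862]
6.7833
8.9917 [ 0.319  0.515  1.669 -0.     0.957  0.091]
```

View pics/s1.png

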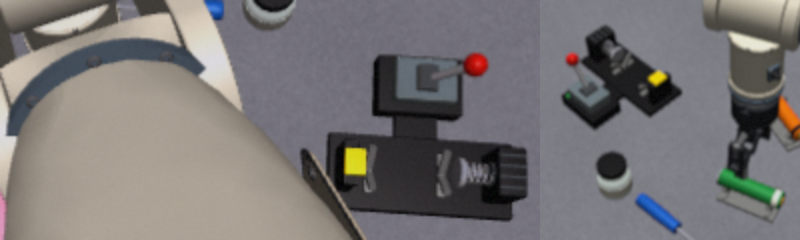

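The picture shows the lever leaning to dock -x, so it's off: knob at (476,65). The stop was met at tool x≈-31 against -30 expected, so the dock fit is good. The gripper is above the green cell, so I'll grasp it.

Run:
```python
from m import *
c=[.6165,.2066]
f0=get_obs()["wrist_force"]
bot.servo_line([*c,.034],velocity=.12);print(get_obs()["wrist_force"]-f0)
hand.move_gripper(.02,90);o=get_obs();print(o["gripper_width"],o["grip_force"],o["wrist_force"]-f0)
bot.servo_line([*c,.16],velocity=.15);bot.dwell(.2);o=get_obs();print(o["gripper_width"],o["wrist_force"]-f0,o["time_s"])
import cv2
for n in("scene","top"):
    k=vision.read_camera(n);np.savez(n+"2.npz",**{a:np.array(b) for a,b in k.items()})
a=np.load("top2.npz")["frame"][120:240,220:400,::-1];b=np.load("scene2.npz")["frame"][130:270,260:440,::-1]
cv2.imwrite("pics/s2.png",np.hstack([cv2.resize(np.ascontiguousarray(a),(390,260)),cv2.resize(np.ascontiguousarray(b),(390,260))]))
# check IK for the insertion path
bot_q=[kinematics.solve_ik(*cell(*p)) for p in((-44,90,22),(-44,54,22),(-79,46,22),(-79,46,10),(-79,46,0),(-65,46,0))]
for q in bot_q:print(q)
```

```text
[-0.305  0.087 -1.562]
0.029562308324132817 88.47675919532776 [3.484 1.715 4.755]
0.029803260963462083 [ 0.716  0.04  -3.758] 11.7833
[-0.433  0.491  1.838  0.432  0.996 -0.624]
[-0.433  0.545  1.852  0.452  0.935 -0.659]
[-0.488  0.572  1.825  0.436  0.951 -0.7  ]
[-0.384  0.537  1.874  0.234  0.798 -0.473]
[-0.292  0.53   1.906 -0.     0.705 -0.211]
[-0.267  0.527  1.912 -0.     0.702 -0.187]
```

View pics/s2.png

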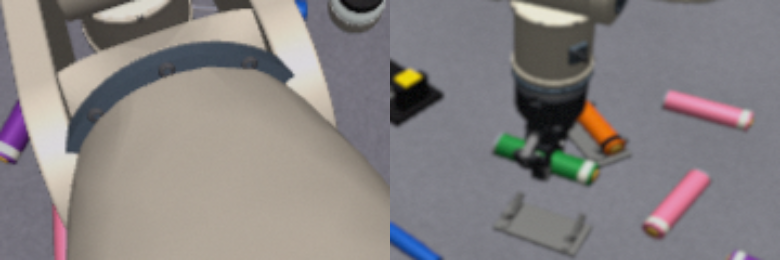

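The cell is held and level, with its stand empty below. Now to the tilted approach above the dock, then press while watching the force.

Run:
```python
from m import *
bot.reach(*cell(-40,110,22))
bot.servo_line(cell(-40,56,22)[0],velocity=.2);bot.dwell(.2)
f0=fd();print("f0",f0,get_obs()["time_s"])
import cv2
for n in("scene","top"):
    k=vision.read_camera(n);np.savez(n+"3.npz",**{a:np.array(b) for a,b in k.items()})
a=np.load("top3.npz")["frame"][140:260,380:540,::-1];b=np.load("scene3.npz")["frame"][110:230,180:340,::-1]
cv2.imwrite("pics/s3.png",np.hstack([cv2.resize(np.ascontiguousarray(a),(400,300),interpolation=2),cv2.resize(np.ascontiguousarray(b),(400,300),interpolation=2)]))
np.save("f0.npy",f0)
```

```text
f0 [-1.044  0.403 -2.923] 13.7667
```

View pics/s3.png

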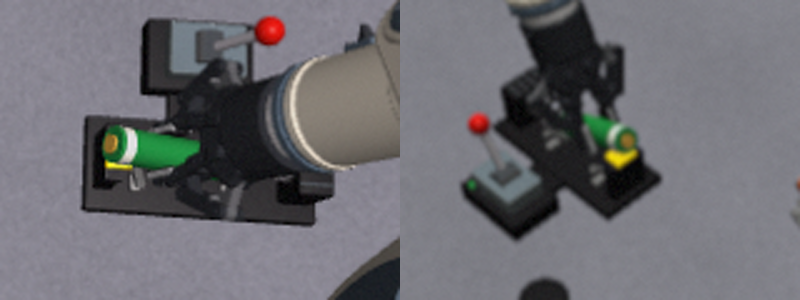

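The button end is above the yellow lip, with the brass at about top (428,198) and scene (270,165). I'll check it against the expected point, then press.

Run:
```python
from m import *
from h import load,tri
p,e=tri(load("top3"),[[428,198]],load("scene3"),[[270,164.8]]);print("button dock",D.T@(p-O)*1000,e,"expected",[80,0,102])
f0=np.load("f0.npy")
def go(p,zf,th,v=.06):
    bot.servo_line(*cell(p,zf,th),velocity=v);bot.dwell(.1);f=fd()-f0;print(p,zf,th,f);return f
go(-52,49,22)
for s in((-56,48.3),(-60,47.5),(-64,46.5),(-70,46)): f=go(*s,22)
```

```text
button dock [69.731  2.264 99.423] 0.0029987224138164313 expected [80, 0, 102]
-52 49 22 [ 0.932 -1.802 -0.066]
-56 48.3 22 [ 2.203 -1.438  0.608]
-60 47.5 22 [ 3.68  -2.296  2.734]
-64 46.5 22 [ 6.055 -1.993  4.408]
-70 46 22 [10.58  -2.722  5.343]
```

Contact came where expected: 10.6 N corresponds to about 15 mm back. I'll press on to about 22 mm and roll down in steps.

Run:
```python
from m import *
f0=np.load("f0.npy")
def go(p,zf,th,v=.06):
    bot.servo_line(*cell(p,zf,th),velocity=v);bot.dwell(.05);f=fd()-f0;print(p,zf,th,f);return f
go(-75,46.5,22);f=go(-78,46.5,22)
print(get_obs()["time_s"])
for th in(18,14):
    f=go(-78.5,46.5,th)
import cv2
k=vision.read_camera("scene");b=np.ascontiguousarray(k["frame"][110:230,180:340,::-1]);k=vision.read_camera("top")
a=np.ascontiguousarray(k["frame"][140:260,380:540,::-1])
cv2.imwrite("pics/s4.png",np.hstack([cv2.resize(a,(400,300),interpolation=2),cv2.resize(b,(400,300),interpolation=2)]))
```

```text
-75 46.5 22 [12.213 -4.02   4.498]
-78 46.5 22 [13.712 -3.603  4.266]
16.35
-78.5 46.5 18 [13.646 -3.328  2.88 ]
-78.5 46.5 14 [13.81  -3.288  1.449]
```

View pics/s4.png

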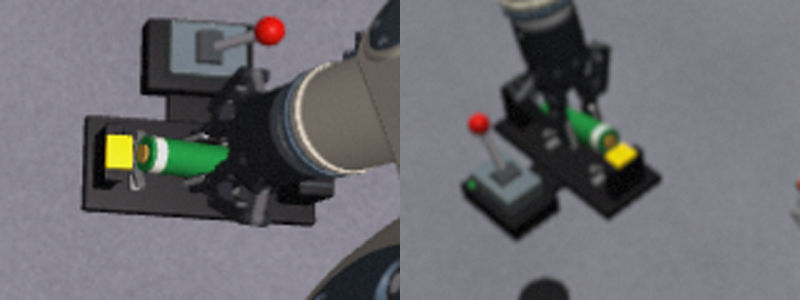

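The button end sits clear behind the yellow lip, the lip's edge at (132,150) and the brass at (146,152). Carrying on with the roll.

Run:
```python
from m import *
f0=np.load("f0.npy")
def go(p,zf,th,v=.06):
    bot.servo_line(*cell(p,zf,th),velocity=v);bot.dwell(.05);f=fd()-f0;print(p,zf,th,f);return f
for th in(10,7,4,2,0):
    f=go(-78.5,46.5,th)
    if abs(f[2])>12 or f[0]<9: print("stop");break
import cv2
k=vision.read_camera("scene");b=np.ascontiguousarray(k["frame"][110:230,180:340,::-1]);k=vision.read_camera("top")
a=np.ascontiguousarray(k["frame"][140:260,380:540,::-1])
cv2.imwrite("pics/s5.png",np.hstack([cv2.resize(a,(400,300),interpolation=2),cv2.resize(b,(400,300),interpolation=2)]))
```

```text
-78.5 46.5 10 [13.546 -3.313  0.531]
-78.5 46.5 7 [12.289 -4.276 -0.835]
-78.5 46.5 4 [11.418 -4.063  1.566]
-78.5 46.5 2 [14.29  -4.562  4.339]
-78.5 46.5 0 [17.026 -4.81   8.468]
```

View pics/s5.png

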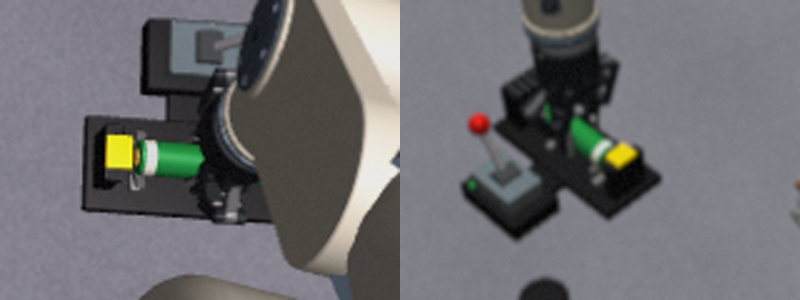

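The cell is level in the saddles, with the button just short of the lip. I'll ease it up slightly and slide forward under the lip to the contact.

Run:
```python
from m import *
f0=np.load("f0.npy")
def go(p,zf,th,v=.06):
    bot.servo_line(*cell(p,zf,th),velocity=v);bot.dwell(.05);f=fd()-f0;print(p,zf,th,f);return f
go(-78.5,47.2,0)
for p in(-74,-70,-67,-65,-64,-63):
    f=go(p,46.9,0)
    if f[0]<-2 or abs(f[2])>15: break
print(get_obs()["time_s"])
```

```text
-78.5 47.2 0 [15.856 -5.785  2.594]
-74 46.9 0 [15.505 -4.99   3.869]
-70 46.9 0 [12.506 -5.008  4.504]
-67 46.9 0 [ 9.744 -4.243  4.211]
-65 46.9 0 [ 6.743 -5.197  3.455]
-64 46.9 0 [ 4.083 -5.474  2.509]
-63 46.9 0 [ 2.586 -5.383  2.275]
20.75
```

Run:
```python
from m import *
f0=np.load("f0.npy")
bot.servo_line(*cell(-62.5,46.9,0),velocity=.05);print(fd()-f0)
hand.move_gripper(.06);bot.dwell(.2)
p=get_obs()["position"];bot.servo_line([p[0],p[1],.20],velocity=.2)
hand.move_gripper(0,40)
bot.reach(W(-95,-105,175),ori(A));print(get_obs()["time_s"],fd())
import cv2
K=[vision.read_camera(n) for n in("scene","top")]
for n,k in zip(("scene6","top6"),K):np.savez(n+".npz",**{a:np.array(b) for a,b in k.items()})
b=np.ascontiguousarray(K[0]["frame"][110:230,180:340,::-1]);a=np.ascontiguousarray(K[1]["frame"][140:260,380:540,::-1])
cv2.imwrite("pics/s6.png",np.hstack([cv2.resize(a,(400,300),interpolation=2),cv2.resize(b,(400,300),interpolation=2)]))
```

```text
[ 2.34  -6.127  2.394]
23.75 [0.943 0.643 1.137]
```

View pics/s6.png

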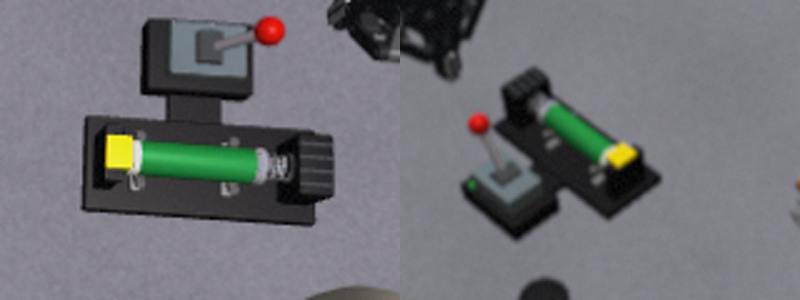

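The cell lies in the saddles, spring compressed, white band under the lip at (125,155). Now the lever goes back on.

Run:
```python
from m import *
bot.servo_line(W(-95,-105,114),velocity=.2);f0=fd()
bot.servo_line(W(-18,-105,114));print(fd()-f0)
for x in range(-16,2,2):
    bot.servo_line(W(x,-105,114),velocity=.04); bot.dwell(.1);f=fd()-f0;print(x,f)
    if f[0]<-10:break
bot.servo_line(W(x-12,-105,114)); bot.servo_line(W(x-12,-105,200),velocity=.25)
bot.reach([.25,-.45,.3],ori(0.2))
print(get_obs()["time_s"])
import cv2
from h import mask,cen,tri,plane
K={n:vision.read_camera(n) for n in("scene","top")}
RED=((0,150,80),(6,255,255));S,T=K["scene"],K["top"]
p,e=tri(T,cen(mask(T,*RED,(430,130,500,180))),S,cen(mask(S,*RED,(200,140,250,200))));print("knob",D.T@(p-O)*1000,e)
G=((50,120,30),(80,255,255))
p,e=tri(T,cen(mask(T,*G,(425,190,500,220))),S,cen(mask(S,*G,(220,140,280,190))));print("green mid",D.T@(p-O)*1000,e)
b=np.ascontiguousarray(S["frame"][110:270,170:370,::-1]);a=np.ascontiguousarray(T["frame"][100:260,340:540,::-1])
cv2.imwrite("pics/s7.png",np.hstack([cv2.resize(a,(400,320),interpolation=2),cv2.resize(b,(400,320),interpolation=2)]))
```

```text
[ 0.161  0.081 -0.742]
-16 [-0.471 -0.098 -2.029]
-14 [-0.787  0.998 -1.369]
-12 [ 0.002 -0.102 -1.003]
-10 [-7.201 -0.021 -1.74 ]
-8 [-15.514   1.224  -3.135]
29.2667
knob [  13.745 -103.952  114.862] 0.0012464248175309187
green mid [-13.652  -0.821  49.577] 0.004343595989781692
```

View pics/s7.png

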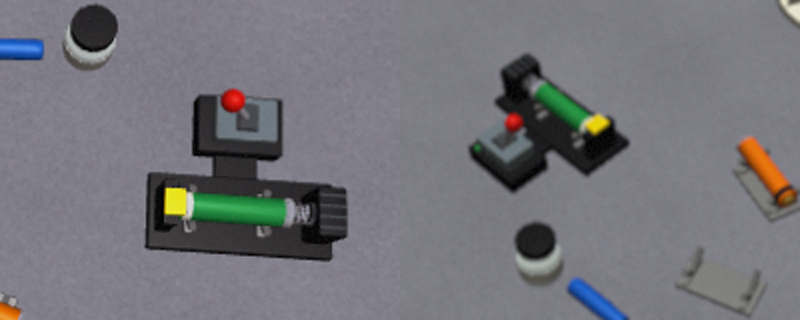

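The lever is fully on: knob at dock x 13.7, with 14 expected. The cell lies level under the lip, and the orange cell, jar and driver are where they were. Handing in.

```bash
python3 -c "
from workcell import hand_in;print(hand_in())"
```

```text
the job is handed in; nothing more can be done
None
```

The job is handed in at about 29 s of the 51 s: the dock was switched off, the green cell is loaded level under the lip with its button at the contact, and the lever is fully on again.

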